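# Tip the vials into the counting bin and bring the camera boom over it

## Robot

A 6-joint arm with a two-finger parallel gripper is mounted at the origin on a cart in front of the work surface, level with it; the furniture and walls round the work are solid. World frame = base frame: x ahead of the robot, y to its left, z up, the work surface at z = 0. Lengths are in m, angles in rad, forces in N, time in s.
With the tool pointing down it reaches from about 0.425 to 0.95 m from the base axis. Payload 3.5 kg.
Tool frame: the origin (TCP) lies midway between the tips of the shut fingers; the grasp point (between the pads) lies 19 mm behind it; z points along the fingers, y is the line along which they close (so a half turn about z gives the same grasp; the last joint's range is limited). The gripper opens to 85 mm and grips with 20 to 120 N. Pads are 22 mm wide; open, the fingers measure 114 mm over their backs; the gripper's body (76 mm by 85 mm) begins 54 mm behind the grasp point. The pads swing forward as they close: fully open they stand 13 mm farther back than shut.
Start: joints at [1.129, 0.286, 1.577, -0, 1.279, -0.15], TCP at [0.194, 0.646, 0.231] pointing down, gripper open.
Joint ranges: [-2.77, 2.77], [-0.9, 2.22], [0.21, 2.48], [-1.53, 4.67], [0.24, 2.81], [-2.84, 2.84]. Speed limits (rad/s): [2.79, 2.79, 3.14, 3.14, 3.14, 3.14].

## Interface

Orientations are given as a unit quaternion [w, x, y, z].
In Python, from bench import readout, vision, order, finder gives the robot as it stands.
- The arm moves only by the tool carry_out, never from a script. Its argument "motion" is a list that holds one entry, the list of rows, each a list of 7 numbers: the shift along the tool's x, y, z as a fraction of full scale, then the turn, a rotation vector about the tool's x, y, z as a fraction of full scale, then the opening, from 0 (shut) to 1 (fully open). A call has 1 to 5 rows; each row shifts and turns the commanded pose from where the row before left it, along the tool's axes as they then stand; what a row does not reach is not made up. Full scale, the value 1, is 2 cm for a shift and 0.1 rad for a turn. A row lasts 1/12 s, in which the tool goes at most 41.7 mm and 7.16 degrees, less where a joint would pass 70% of its speed; a pose out of reach is approached as far as the arm can. A call with a number of a shift or a turn outside -1 to 1 is refused whole. A call with a gripper value outside its range is refused whole. The fingers move at their own pace and stop on an object; the grip force is fixed at half the most. Time passes only in rows, so rows that do not move let the fingers close. It gives the time, the measured TCP pose, the force, the opening and the grip force at its end, in the units of the state.
- readout.get_obs(): the state, without advancing time (a new reading comes with each control period).
- vision.get_image(name): name is "scene" or "side" or "wrist"; returns (picture, depth): 420x560x3 uint8, red, green, blue; 420x560 float32, m along the optical axis (not along the pixel's ray), 0 where there is no reading.
- vision.camera_info(name): a dict with "fx", "fy", "cx", "cy" (pixels), "rvec" (rotation vector, rad) and "tvec" (3), from world to camera coordinates, as OpenCV has them; the wrist camera has in their place "mount" (4x4, takes a point from camera to tool coordinates, whose origin is the TCP and whose axes are the flange's). Camera axes: x right, y down, z forward; pixel columns grow to the right and rows downward; lengths in m; the calibration is good to about 2 mm. A picture is of the moment at which its call begins: read the wrist's pose just before it. camera_info takes no time and is no camera call.
- order.close_job(): hands the job in; it is judged then, once.
Trained networks look in the newest picture that a camera, given by its name, has taken for a name from the list of things; names that differ only in an ending like _2 or _b are one class to them, and where a whole thing is asked for, a point or a joint stands for the part that bears it (a point fixed in the world has none). Each returns a list of dicts, best first, with "p" (0 to 1); they miss things now and then, are a little off and sometimes report something else, mostly with a low value. They report only what shows in the picture. A call takes as long as a camera call. They do not tell look-alikes from the thing itself.
- finder.spot_in(camera, query): "at" ([row, column] as shares, 0 to 1, of the picture: columns of its width, rows of its height, amid what is visible of it).
The state is a dict: "clock": time; "qpos": joint angles; "qd": joint speeds; "joint_torque": joint torques, N m; "ee_pos": TCP position; "orientation": TCP orientation; "wrist_force": force on the tool from outside, world axes, zero at the start; "ft_torque": the same for the moment, N m; "grip_width": opening from 0.0 (shut) to 1.0 (fully open); "gripper_force": force on a finger pad.
Only numpy, scipy, OpenCV 4.12 (cv2) and the standard library are available. Lean on these libraries where they do the work, as an engineer would, in place of code of your own. Each camera call takes 0.05 s, during which the arm holds its last target. There are 200 camera calls.

## Task

Leaving the tip boxes and the tube rack where they are, tip the three vials off the steel tray into the white counting bin and set the empty tray back down on the bench. Then press the red lock button to free the camera boom, draw the boom out by its grip post until the line on the yellow index clip stands at the red pointer, and finish holding it there against its return spring for the picture.

Things in the scene. Friction and masses are not known exactly. Their poses are not given: they have to be found in the camera images.
- stand: fixed copy stand: grey base plate 465x200x8 mm, post, aluminium channel (open on top) that carries the boom. Origin: on the bench under the channel's mouth. x axis: the way the boom draws out (level), z up. Channel x -250 to 0 mm, y -28 to 28, top at z 206; button's bridge to z 222. Round it, fixed: high cartons at the bench's left end (y over 0.4), bottles to 310 mm tall behind (x over 0.65)
- pointer (a point): tip of the fixed red pointer on the channel's low side wall (the robot's side), at z 208 mm; its axes are the stand's (x: drawing-out direction)
- boom (a joint): travel of the telescoping white square tube that carries the grey camera head, in m: 0 parked and locked, up to 0.175. A pin of the lock button stands in the tube's keyhole while locked. Once the button is pressed, a spring pushes the boom out to about 0.015; beyond 0.018 the spring pulls it back with 45 N/m (about 3 to 6 N at the clip's mark), so that it slides back if let go. The tube keeps the button down until it is pushed fully home again
- boom_grip (a point): middle of the upright black rubber grip post on the camera head, 23 mm in diameter, 46 mm tall, free from 26 mm below this point to 20 mm above it; the head's flat top (58x54 mm) is 26 mm below. At z 233 mm; it moves with the boom
- clip_line (a point): the black line on the yellow index clip (10 mm long) that sits by friction on the scale edge of the boom tube, at z 208 mm. It rides with the boom; at the start it lies 90 to 140 mm behind the pointer against the drawing-out direction. The scale has a tick every 10 mm, a long one every 50
- lock_button (a joint): travel of the red lock button in m: 0 up, 0.007 fully down (about 4.5 N); it frees the boom from about 0.004 on and then stays about 0.004 down
- button_top (a point): centre of the top of the red lock button, 20 mm in diameter, at z 237 mm when up; press straight down
- bin: white open counting bin, fixed on the base plate under the drawn-out camera: 150 mm (x) by 170 mm (y), walls 4 mm thick, rim 40 mm above its origin, inner floor 4 mm above its origin. Origin: centre of its underside. Its x axis lies along the boom, -y towards the robot
- tray_grip (a point): middle of the tray's upright blue grip, where to hold it: a plate 12 mm thick along the tray's x, 44 mm wide along y, free from 30 mm below this point (top of the back wall) to 22 mm above it; the grip is at the closed back end of the tray. Its axes are the tray's: -x points to the open front end, z up. With the tray flat on the bench this point is at z 54 mm. Tray 0.16 kg; it stands clear of the bin and the base plate
- tray_lip (a point): middle of the front edge of the tray's floor: the open end over which the vials slide off. The steel tray is 150 mm long (x) and 94 mm wide (y), floor 3 mm thick and slippery (friction about 0.25), side and back walls 24 mm high. The lip lies 156 mm in front (-x) of the grip point and 51 mm below it
- vial_1_mid (a point): middle of a brown vial with white cap, 24 mm in diameter, 52 mm long, lying along the tray at the start
- vial_2_mid (a point): middle of a white vial with white cap, 21 mm in diameter, 46 mm long, lying along the tray at the start
- vial_3_mid (a point): middle of a brown vial with blue cap, 21 mm in diameter, 46 mm long, lying along the tray at the start
- tip_rack: bystander: box of grey pipette tips, 118x91x55 mm, behind the stand; leave alone. Origin: centre of its underside
- tube_rack: bystander: black tube rack, 200x98x45 mm, behind the stand; leave alone. Origin: centre of its underside
- tip_rack_2: bystander: box of orange pipette tips, 118x91x55 mm, behind the tray; leave alone. Origin: centre of its underside
There are look-alikes about, which are no part of the job. What is shaped like the part that bears vial_3_mid but orange or turquoise is not meant.

How it is judged:
On the way, in this order (a step that is already met when the one before it is completed fails the run):
1. all three vials lie in the bin, with the boom still parked (x of vial_1_mid in the frame of bin between -0.072 and 0.072 m and y of vial_1_mid in the frame of bin between -0.082 and 0.082 m and z of vial_1_mid in the frame of bin between 0 and 0.036 m and x of vial_2_mid in the frame of bin between -0.072 and 0.072 m and y of vial_2_mid in the frame of bin between -0.082 and 0.082 m and z of vial_2_mid in the frame of bin between 0 and 0.036 m and x of vial_3_mid in the frame of bin between -0.072 and 0.072 m and y of vial_3_mid in the frame of bin between -0.082 and 0.082 m and z of vial_3_mid in the frame of bin between 0 and 0.036 m and value of joint boom below 0.004 m), for 0.2 s.
2. the empty tray stands flat on the bench, let go (height (world z) of tray_grip below 0.066 m and angle between tray_grip's own z axis and vertical below 0.1 rad and contact force between the fingers and tray below 0.1 N and value of joint boom below 0.004 m), for 0.2 s.
3. the lock button is pressed and the boom comes free (value of joint lock_button above 0.003 m and value of joint boom above 0.007 m), for 0.1 s.
At the end, for the whole second after the job is handed in: The clip's line is within 3 mm of the red pointer and still, held there by the fingers (over 1.5 N on the boom); all three vials lie in the bin below its rim; the tray stands flat on the bench, let go (x of clip_line in the frame of pointer between -0.003 and 0.003 m and velocity of joint boom between -0.005 and 0.005 m/s and contact force between the fingers and boom above 1.5 N and x of vial_1_mid in the frame of bin between -0.072 and 0.072 m and y of vial_1_mid in the frame of bin between -0.082 and 0.082 m and z of vial_1_mid in the frame of bin between 0 and 0.036 m and x of vial_2_mid in the frame of bin between -0.072 and 0.072 m and y of vial_2_mid in the frame of bin between -0.082 and 0.082 m and z of vial_2_mid in the frame of bin between 0 and 0.036 m and x of vial_3_mid in the frame of bin between -0.072 and 0.072 m and y of vial_3_mid in the frame of bin between -0.082 and 0.082 m and z of vial_3_mid in the frame of bin between 0 and 0.036 m and height (world z) of tray_grip below 0.066 m and angle between tray_grip's own z axis and vertical below 0.1 rad and contact force between the fingers and tray below 0.1 N); the arm keeps its last pose, push and grip.
It fails at once if a bystander (tip box or tube rack) is pushed more than 20 mm (distance of any of tip_rack, tube_rack, tip_rack_2 from where it was at the start of the episode above 0.02 m).
It also fails if it takes over 72 s, if anything falls off the work surface, if the arm or the gripper's body presses on something with over 40 N, if the wrist force passes 120 N, or if a joint passes its speed limit or range.

## Working session

There is one attempt and no reset: what is moved stays moved. The work goes in short steps, Python scripts to look and compute and a tool call to move; the robot and the scene stay as the last step left them, time stands still between calls to the robot, and variables do not carry over. Pictures are saved under pics/ and viewed, at most 10 in all, crops included, and the job is handed in when it is done.

Besides the shell and the picture viewer there is one more tool, called after "Emit:" by a JSON object that holds its "api" and its "payload". carry_out: Moves the arm, as the interface text tells. Its arguments: {"type":"object","properties":{"motion":{"type":"array","items":{"type":"array","items":{"type":"array","items":{"type":"number","minimum":-1,"maximum":1}}}}},"required":["motion"]}

```bash
mkdir -p pics; ls; cat > h.py <<'E'
import numpy as np, cv2
from scipy.spatial.transform import Rotation as R
from bench import readout, vision, order, finder
def w2c(n):
    i=vision.camera_info(n)
    if 'mount' in i:
        o=readout.get_obs(); T=np.eye(4); T[:3,:3]=R.from_quat(np.roll(o['orientation'],-1)).as_matrix(); T[:3,3]=o['ee_pos']
        return i, T@np.array(i['mount'])
    T=np.eye(4); T[:3,:3]=cv2.Rodrigues(np.array(i['rvec'],float))[0]; T[:3,3]=np.ravel(i['tvec']); return i,np.linalg.inv(T)
def ray(cam,r,c):
    i,T=cam; d=T[:3,:3]@np.array([(c-i['cx'])/i['fx'],(r-i['cy'])/i['fy'],1]); return T[:3,3],d
def atz(cam,r,c,z):
    o,d=ray(cam,r,c); return o+d*(z-o[2])/d[2]
def atd(cam,dep,r,c):
    o,d=ray(cam,r,c); r,c=int(round(r)),int(round(c)); p=dep[max(r-1,0):r+2,max(c-1,0):c+2]; p=p[p>0]
    return o+d*np.median(p) if p.size else o*np.nan
def proj(cam,p):
    i,T=cam; q=np.linalg.inv(T)@np.append(p,1); return q[1]/q[2]*i['fy']+i['cy'], q[0]/q[2]*i['fx']+i['cx']
def snap(n,f=None):
    cam=w2c(n); im,d=vision.get_image(n)
    if f: cv2.imwrite('pics/'+f,im[:,:,::-1])
    return cam,im,d
E
python3 - <<'E'
from h import *
np.set_printoptions(precision=3,suppress=True)
o=readout.get_obs(); print({k:np.round(v,3) for k,v in o.items()})
for n in ['scene','side']:
    cam,im,d=snap(n,n+'0.png'); print(n,cam[1][:3,3],cam[1][:3,2])
    for q in ['boom_grip','clip_line','button_top','bin','tray_grip','tray_lip','vial_1_mid','vial_2_mid','vial_3_mid','stand','pointer','tip_rack','tube_rack']:
        try: L=finder.spot_in(n,q)
        except Exception as e: print(q,e); continue
        for x in L[:4]:
            r,c=x['at'][0]*420,x['at'][1]*560; print(n,q,round(x['p'],2),'px',int(r),int(c),atd(cam,d,r,c))
E
```

```text
pics
{'clock': np.float64(0.0), 'qpos': array([ 1.129,  0.287,  1.578,  0.   ,  1.279, -0.15 ]), 'qd': array([ 0.001,  0.   ,  0.   , -0.001, -0.001, -0.002]), 'joint_torque': array([  0.001, -40.597, -29.264,  -0.   ,   0.006,   0.   ]), 'ee_pos': array([0.194, 0.646, 0.23 ]), 'orientation': array([-0.   ,  0.145,  0.989, -0.001]), 'wrist_force': array([-1.139, -0.285,  0.279]), 'ft_torque': array([-0.029, -0.035,  0.039]), 'gripper_force': np.float64(0.0), 'grip_width': np.float64(0.999)}
scene [-0.244 -0.294  0.973] [ 0.691  0.173 -0.701]
scene boom_grip 0.73 px 194 207 [0.524 0.088 0.204]
scene bin 0.58 px 256 282 [ 0.525 -0.12   0.011]
scene tray_grip 0.71 px 280 364 [ 0.51  -0.356  0.003]
scene tray_grip 0.29 px 289 352 [ 0.455 -0.328  0.025]
scene tray_grip 0.2 px 181 193 [0.535 0.126 0.229]
scene tray_lip 0.55 px 278 361 [ 0.518 -0.349  0.   ]
scene vial_1_mid 0.74 px 291 353 [ 0.448 -0.332  0.026]
scene vial_1_mid 0.3 px 230 205 [0.568 0.132 0.006]
scene vial_2_mid 0.52 px 292 365 [ 0.46  -0.363  0.017]
scene vial_3_mid 0.74 px 275 361 [ 0.525 -0.347  0.003]
scene vial_3_mid
[... 642 characters left out ...]
9 -0.127  0.015]
side tray_grip 0.82 px 196 303 [ 0.51  -0.347  0.007]
side tray_lip 0.96 px 191 304 [ 0.513 -0.378  0.006]
side vial_2_mid 0.65 px 195 319 [ 0.458 -0.337  0.025]
side vial_2_mid 0.43 px 193 319 [ 0.461 -0.354  0.023]
side vial_3_mid 0.67 px 299 258 [0.541 0.103 0.01 ]
side vial_3_mid 0.52 px 190 314 [ 0.48  -0.374  0.019]
side vial_3_mid 0.51 px 194 306 [ 0.505 -0.367  0.005]
side stand 0.65 px 297 259 [0.541 0.1   0.012]
side pointer 0.96 px 297 258 [0.543 0.097 0.009]
side pointer 0.57 px 231 254 [0.539 0.12  0.238]
side tip_rack 0.66 px 179 244 [ 0.714 -0.352  0.039]
side tip_rack 0.59 px 207 226 [ 0.725 -0.197  0.032]
side tube_rack 0.94 px 246 207 [ 0.713 -0.009  0.044]
```

```bash
python3 - <<'E'
import cv2
a=cv2.imread('pics/scene0.png');b=cv2.imread('pics/side0.png')
a=cv2.resize(a[150:350,150:430],(800,571),interpolation=cv2.INTER_CUBIC);cv2.imwrite('pics/sc1.png',a)
b=cv2.resize(b[150:330,180:380],(660,594),interpolation=cv2.INTER_CUBIC);cv2.imwrite('pics/sd1.png',b)
E
```

```text
(no output)
```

View pics/sc1.png

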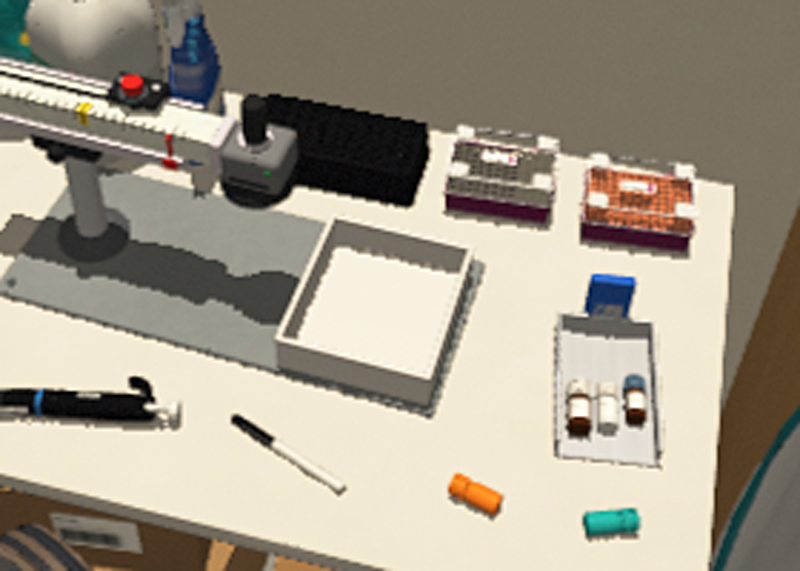

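View pics/sd1.png

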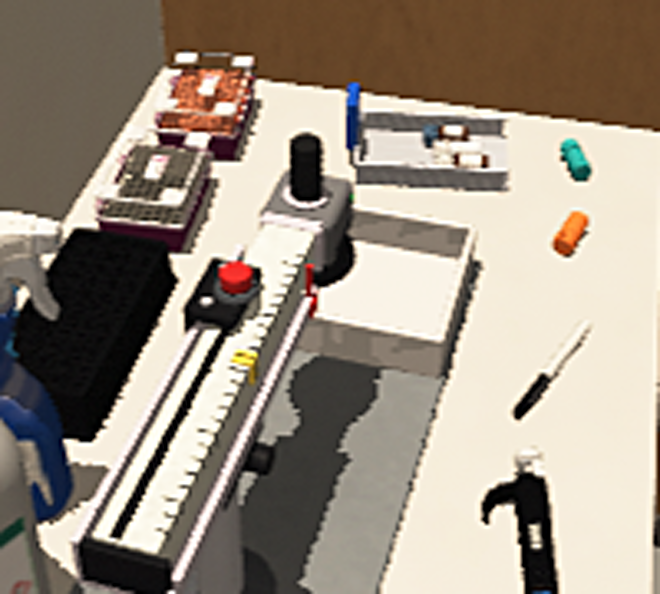

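```bash
cat >> h.py <<'E'
def cloud(cam,d):
    i,T=cam; v,u=np.mgrid[0:420,0:560]; P=np.stack([(u-i['cx'])/i['fx']*d,(v-i['cy'])/i['fy']*d,d],-1)
    return P@T[:3,:3].T+T[:3,3]
def seg(im,P,lo,hi,box):
    h=cv2.cvtColor(im,cv2.COLOR_RGB2HSV).astype(int); m=np.ones(h.shape[:2],bool)
    for k in range(3): m&=(h[...,k]>=lo[k])&(h[...,k]<=hi[k])
    for k in range(3): m&=(P[...,k]>box[k][0])&(P[...,k]<box[k][1])
    return P[m],np.argwhere(m)
E
python3 - <<'E'
from h import *
np.set_printoptions(precision=3,suppress=True)
for n in ['scene','side']:
    cam,im,d=snap(n); P=cloud(cam,d)
    for nm,lo,hi,box in [('blue',(105,120,50),(128,255,255),((.5,.66),(-.45,-.25),(.02,.09))),
      ('yellow',(20,120,100),(35,255,255),((.45,.6),(.1,.35),(.19,.23))),
      ('red',(0,150,100),(6,255,255),((.45,.6),(0,.3),(.18,.26))),
      ('darkgrip',(0,0,0),(180,255,70),((.45,.62),(-.02,.2),(.222,.27))),
      ('binwall',(0,0,60),(180,80,255),((.38,.7),(-.25,.02),(.03,.05))),
      ('traywall',(0,0,0),(180,90,255),((.36,.64),(-.45,-.27),(.018,.03)))]:
        p,px=seg(im,P,lo,hi,box)
        if len(p): print(n,nm,len(p),'mean',p.mean(0),'min',np.percentile(p,2,axis=0),'max',np.percentile(p,98,axis=0),'px',px.mean(0))
        if nm in('binwall','traywall') and len(p)>3: print(cv2.minAreaRect((p[:,:2]*1000).astype(np.float32)))
    # red split button vs pointer
    p,px=seg(im,P,(0,150,100),(6,255,255),((.45,.6),(0,.3),(.18,.26)))
    for nm,m in (('button',p[:,2]>.23),('ptr',p[:,2]<.22)): print(nm,m.sum(),p[m].mean(0),px[m].mean(0))
E
```

```text
scene blue 170 mean [ 0.563 -0.338  0.06 ] min [ 0.557 -0.358  0.031] max [ 0.571 -0.319  0.076] px [251.729 362.935]
scene yellow 26 mean [0.523 0.167 0.205] min [0.517 0.161 0.193] max [0.532 0.174 0.211] px [188.808 178.769]
scene red 58 mean [0.535 0.114 0.224] min [0.503 0.076 0.182] max [0.564 0.14  0.238] px [184.103 198.5  ]
scene darkgrip 145 mean [0.528 0.027 0.237] min [ 0.516 -0.01   0.222] max [0.561 0.143 0.253] px [187.979 229.138]
scene binwall 767 mean [ 0.527 -0.128  0.041] min [ 0.425 -0.234  0.03 ] max [ 0.695 -0.046  0.05 ] px [251.456 285.044]
((568.2132568359375, -132.9755401611328), (176.973388671875, 305.78485107421875), 77.91883087158203)
scene traywall 519 mean [ 0.489 -0.349  0.023] min [ 0.422 -0.404  0.018] max [ 0.564 -0.298  0.028] px [282.171 361.817]
((488.0502624511719, -351.73028564453125), (153.1552276611328, 96.546875), 8.518952369689941)
button 35 [0.54  0.122 0.235] [179.    195.914]
ptr 14 [0.511 0.083 0.196] [200.    207.429]
side blue 60 mean [ 0.566 -0.325  0.06 ] min [ 0.562 -0.355  0.03 ] max [ 0.572 -0.314  0.079] px [184.383 286.267]
si
[... 163 characters left out ...]
184] max [0.559 0.133 0.24 ] px [233.772 254.717]
side darkgrip 280 mean [0.541 0.068 0.233] min [ 0.521 -0.003  0.222] max [0.568 0.148 0.255] px [218.439 259.611]
side binwall 513 mean [ 0.512 -0.123  0.039] min [ 0.428 -0.235  0.03 ] max [ 0.695 -0.042  0.05 ] px [233.068 290.337]
((566.0968627929688, -137.02169799804688), (167.4906768798828, 301.160400390625), 77.8542709350586)
side traywall 401 mean [ 0.484 -0.348  0.024] min [ 0.418 -0.405  0.019] max [ 0.562 -0.296  0.029] px [193.446 312.239]
((489.6116943359375, -349.9101257324219), (151.0076904296875, 100.84478759765625), 7.601542949676514)
button 70 [0.544 0.127 0.237] [233.371 251.   ]
ptr 16 [0.509 0.079 0.197] [235.688 273.562]
```

Emit:
{"api": "carry_out", "payload": {"motion": [[[0, 0, -0.4, 0, 0, 0.95, 1], [0, 0, -0.4, 0, 0, 0.95, 1], [0, 0, -0.4, 0, 0, 0.95, 1], [0, 0, -0.4, 0, 0, 0.95, 1]]]}}

```text
clock: 1.83
ee_pos: [0.1941, 0.6464, 0.2636]
orientation: [-0.0, 0.332, 0.943, -0.0]
wrist_force: [0.1, -0.5, 0.2]
grip_width: 1.002
gripper_force: 0.0
```

Emit:
{"api": "carry_out", "payload": {"motion": [[[0, 0, -0.4, 0, 0, 0.95, 1], [0, 0, -0.4, 0, 0, 0.95, 1], [0, 0, -0.4, 0, 0, 0.95, 1], [0, 0, -0.4, 0, 0, 0.95, 1]]]}}

```text
clock: 2.17
ee_pos: [0.1941, 0.6464, 0.2957]
orientation: [0.0, 0.504, 0.864, -0.0]
wrist_force: [0.5, 0.1, -0.7]
grip_width: 1.0
gripper_force: 0.0
```

Emit:
{"api": "carry_out", "payload": {"motion": [[[0, 0, -0.4, 0, 0, 0.95, 1], [0, 0, -0.4, 0, 0, 0.95, 1], [0, 0, -0.4, 0, 0, 0.95, 1], [0, 0, -0.4, 0, 0, 0.95, 1]]]}}

```text
clock: 2.5
ee_pos: [0.1941, 0.6464, 0.3277]
orientation: [-0.0, 0.658, 0.753, -0.0]
wrist_force: [-0.2, 0.1, 0.2]
grip_width: 0.999
gripper_force: 0.0
```

Emit:
{"api": "carry_out", "payload": {"motion": [[[-0.95, 0.4, 0, 0, 0, 0, 1], [-0.95, 0.4, 0, 0, 0, 0, 1], [-0.95, 0.4, 0, 0, 0, 0, 1], [-0.95, 0.4, 0, 0, 0, 0, 1], [-0.95, 0.4, 0, 0, 0, 0, 1]]]}}

```text
clock: 2.92
ee_pos: [0.2473, 0.5571, 0.3274]
orientation: [0.0, 0.656, 0.755, 0.0]
wrist_force: [0.3, 1.2, 0.1]
grip_width: 0.997
gripper_force: 0.0
```

Emit:
{"api": "carry_out", "payload": {"motion": [[[-0.95, 0.4, 0, 0, 0, 0, 1], [-0.95, 0.4, 0, 0, 0, 0, 1], [-0.95, 0.4, 0, 0, 0, 0, 1], [-0.95, 0.4, 0, 0, 0, 0, 1], [-0.95, 0.4, 0, 0, 0, 0, 1]]]}}

```text
clock: 3.33
ee_pos: [0.3001, 0.4685, 0.3274]
orientation: [0.0, 0.656, 0.755, 0.0]
wrist_force: [0.9, -0.2, -0.8]
grip_width: 1.002
gripper_force: 0.0
```

Emit:
{"api": "carry_out", "payload": {"motion": [[[-0.95, 0.4, 0, 0, 0, 0, 1], [-0.95, 0.4, 0, 0, 0, 0, 1], [-0.95, 0.4, 0, 0, 0, 0, 1], [-0.95, 0.4, 0, 0, 0, 0, 1], [-0.95, 0.4, 0, 0, 0, 0, 1]]]}}

```text
clock: 3.75
ee_pos: [0.3528, 0.3799, 0.3275]
orientation: [0.0, 0.656, 0.755, 0.0]
wrist_force: [-0.1, 0.3, 0.0]
grip_width: 0.996
gripper_force: 0.0
```

Emit:
{"api": "carry_out", "payload": {"motion": [[[-0.95, 0.4, 0, 0, 0, 0, 1], [-0.95, 0.4, 0, 0, 0, 0, 1], [-0.95, 0.4, 0, 0, 0, 0, 1], [-0.95, 0.4, 0, 0, 0, 0, 1], [-0.95, 0.4, 0, 0, 0, 0, 1]]]}}

```text
clock: 4.17
ee_pos: [0.4056, 0.2914, 0.3275]
orientation: [0.0, 0.656, 0.755, 0.0]
wrist_force: [0.1, 0.4, 0.4]
grip_width: 0.998
gripper_force: 0.0
```

Emit:
{"api": "carry_out", "payload": {"motion": [[[-0.95, 0.4, 0, 0, 0, 0, 1], [-0.95, 0.4, 0, 0, 0, 0, 1], [-0.95, 0.4, 0, 0, 0, 0, 1], [-0.95, 0.4, 0, 0, 0, 0, 1], [-0.95, 0.4, 0, 0, 0, 0, 1]]]}}

```text
clock: 4.58
ee_pos: [0.4584, 0.2028, 0.3276]
orientation: [0.0, 0.656, 0.754, 0.0]
wrist_force: [0.2, 0.1, 0.1]
grip_width: 0.997
gripper_force: 0.0
```

Emit:
{"api": "carry_out", "payload": {"motion": [[[-0.95, 0.4, 0, 0, 0, 0, 1], [-0.95, 0.4, 0, 0, 0, 0, 1], [-0.95, 0.4, 0, 0, 0, 0, 1], [-0.95, 0.3, 0, 0, 0, 0, 1], [-0.95, 0.1, 0, 0, 0, 0, 1]]]}}

```text
clock: 5.0
ee_pos: [0.5035, 0.1131, 0.3274]
orientation: [0.0, 0.656, 0.754, 0.0]
wrist_force: [0.5, -0.3, 0.3]
grip_width: 1.0
gripper_force: 0.0
```

Emit:
{"api": "carry_out", "payload": {"motion": [[[-1, 0, 0, 0, 0, 0, 1], [-1, 0, 0, 0, 0, 0, 1], [-1, 0, 0, 0, 0, 0, 1], [-1, 0, 0, 0, 0, 0, 1], [-0.4, 0, 0, 0, 0, 0, 1]]]}}

```text
clock: 5.42
ee_pos: [0.5153, 0.025, 0.3274]
orientation: [0.0, 0.657, 0.754, -0.0]
wrist_force: [-0.8, 0.5, 0.0]
grip_width: 0.999
gripper_force: 0.0
```

```bash
python3 - <<'E'
from h import *
np.set_printoptions(precision=3,suppress=True)
print(readout.get_obs()['ee_pos'])
cam,im,d=snap('wrist','w1.png')
P=cloud(cam,d); np.savez('w1.npz',P=P,im=im)
for z in (.008,.04): print(proj(cam,[.52,-.13,z]))
E
```

```text
[0.515 0.025 0.327]
(np.float64(263.4299821893019), np.float64(269.95149812915554))
(np.float64(273.33160402572753), np.float64(269.2520472711896))
```

View pics/w1.png

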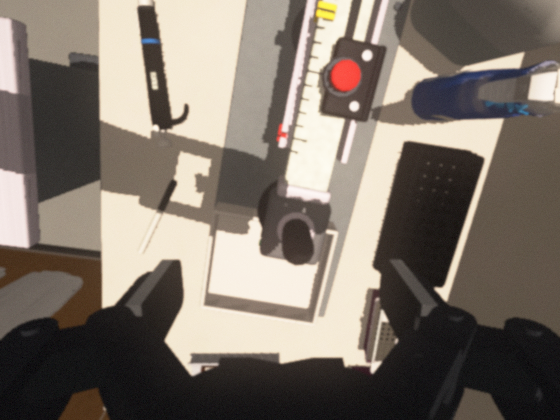

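```bash
python3 - <<'E'
import numpy as np,cv2
from h import seg
np.set_printoptions(precision=4,suppress=True)
z=np.load('w1.npz'); P,im=z['P'],z['im']
def s(nm,lo,hi,box):
    p,px=seg(im,P,lo,hi,box); print(nm,len(p),p.mean(0),px.mean(0),np.percentile(p,2,axis=0),np.percentile(p,98,axis=0)); return p
s('yellow',(20,120,100),(35,255,255),((.45,.6),(.1,.35),(.19,.23)))
s('btn',(0,150,100),(6,255,255),((.5,.6),(.05,.3),(.23,.26)))
s('btn2',(174,150,100),(180,255,255),((.5,.6),(.05,.3),(.23,.26)))
s('ptr',(0,150,100),(6,255,255),((.45,.53),(0,.3),(.18,.23)))
g=P[(P[...,2]>.245)&(P[...,2]<.262)&(P[...,0]>.45)&(P[...,0]<.6)&(P[...,1]<.1)&(P[...,1]>-.1)]; print('griptop',len(g),g.mean(0),cv2.minEnclosingCircle((g[:,:2]*1000).astype(np.float32)))
# tube top surface direction
t=P[(P[...,2]>.2)&(P[...,2]<.212)&(P[...,0]>.45)&(P[...,0]<.6)&(P[...,1]<.2)&(P[...,1]>.05)]
print('tube',len(t),t.mean(0),cv2.minAreaRect((t[:,:2]*1000).astype(np.float32)))
t=P[(P[...,2]>.195)&(P[...,2]<.212)&(P[...,0]>.45)&(P[...,0]<.6)&(P[...,1]<.02)&(P[...,1]>-.1)]
print('head',len(t),t.mean(0),cv2.minAreaRect((t[:,:2]*1000).astype(np.float32)))
b=P[(P[...,2]>.042)&(P[...,2]<.056)&(P[...,0]>.40)&(P[...,0]<.64)&(P[...,1]<.0)&(P[...,1]>-.26)]
print('bin',len(b),b.mean(0),cv2.minAreaRect((b[:,:2]*1000).astype(np.float32)))
E
```

```text
yellow 306 [0.5273 0.165  0.2095] [ 10.415  325.0065] [0.5212 0.1607 0.2062] [0.5338 0.1697 0.2112]
btn 732 [0.5444 0.1221 0.2367] [ 75.0383 344.6462] [0.5356 0.1135 0.2343] [0.5533 0.1308 0.2383]<stdin>:6: RuntimeWarning: Mean of empty slice.
  ret = um.true_divide(
Traceback (most recent call last):
IndexError: index -1 is out of bounds for axis 0 with size 0
```

Meanwhile the arm can proceed; I fix the script first.

```bash
python3 - <<'E'
import numpy as np,cv2
from h import seg
np.set_printoptions(precision=4,suppress=True)
z=np.load('w1.npz'); P,im=z['P'],z['im']
hsv=cv2.cvtColor(im,cv2.COLOR_RGB2HSV).astype(int)
m=((hsv[...,0]<8)|(hsv[...,0]>170))&(hsv[...,1]>130)&(hsv[...,2]>90); m[:115]=0;m[150:]=0;m[:,:270]=0;m[:,300:]=0
print('ptr',np.argwhere(m).mean(0),P[m].mean(0),P[m].min(0),P[m].max(0))
def r(nm,x0,x1,y0,y1,z0,z1):
    b=P[(P[...,2]>z0)&(P[...,2]<z1)&(P[...,0]>x0)&(P[...,0]<x1)&(P[...,1]>y0)&(P[...,1]<y1)]
    print(nm,len(b),b.mean(0),cv2.minAreaRect((b[:,:2]*1000).astype(np.float32))); return b
r('griptop',.45,.6,-.1,.1,.245,.262); r('tube',.45,.6,.05,.2,.2,.212); r('head',.45,.6,-.1,.06,.195,.212); r('bin',.4,.64,-.26,0,.042,.056)
E
```

```text
ptr [132.5429 279.9714] [0.5075 0.0758 0.1731] [0.5043 0.0551 0.0066] [0.5116 0.0835 0.2109]
griptop 814 [0.5302 0.0027 0.2519] ((530.6885986328125, 1.5138797760009766), (22.775516510009766, 22.203140258789062), 40.72886657714844)
tube 7039 [0.5378 0.1149 0.2068] ((538.681884765625, 114.70115661621094), (131.79861450195312, 55.63130569458008), 85.9524917602539)
head 4611 [0.5301 0.0208 0.2062] ((531.366943359375, 15.744647979736328), (91.32498931884766, 54.943931579589844), 85.54830932617188)
bin 1757 [ 0.5088 -0.1338  0.0493] ((514.1290283203125, -121.24420928955078), (152.04061889648438, 172.397216796875), 87.34132385253906)
```

Emit:
{"api": "carry_out", "payload": {"motion": [[[-1, 0, 0, 0, 0, 0, 1], [-1, 0, 0, 0, 0, 0, 1], [-1, 0, 0, 0, 0, 0, 1], [-1, 0, 0, 0, 0, 0, 1], [-1, 0, 0, 0, 0, 0, 1]]]}}

```text
clock: 5.88
ee_pos: [0.529, -0.072, 0.3275]
orientation: [-0.0, 0.656, 0.755, 0.0]
wrist_force: [-0.1, -1.3, 0.1]
grip_width: 1.002
gripper_force: 0.0
```

Emit:
{"api": "carry_out", "payload": {"motion": [[[-1, 0, 0, 0, 0, 0, 1], [-1, 0, 0, 0, 0, 0, 1], [-1, 0, 0, 0, 0, 0, 1], [-1, 0, 0.5, 0, 0, 0, 1], [-1, 0, 0.8, 0, 0, 0, 1]]]}}

```text
clock: 6.3
ee_pos: [0.5441, -0.1715, 0.3035]
orientation: [0.002, 0.656, 0.755, 0.001]
wrist_force: [1.1, 0.0, -0.5]
grip_width: 1.002
gripper_force: 0.0
```

Emit:
{"api": "carry_out", "payload": {"motion": [[[-1, 0, 0.8, 0, 0, 0, 1], [-1, 0, 0.8, 0, 0, 0, 1], [-1, 0, 0.8, 0, 0, 0, 1], [-1, 0, 0.8, 0, 0, 0, 1], [-1, 0, 0.8, 0, 0, 0, 1]]]}}

```text
clock: 6.72
ee_pos: [0.5571, -0.27, 0.2206]
orientation: [-0.0, 0.656, 0.755, 0.0]
wrist_force: [0.5, 0.5, -0.6]
grip_width: 0.999
gripper_force: 0.0
```

Emit:
{"api": "carry_out", "payload": {"motion": [[[-1, 0, 0.8, 0, 0, 0, 1], [-1, 0, 0.8, 0, 0, 0, 1], [-0.7, 0, 0.5, 0, 0, 0, 1], [-0.3, 0, 0.2, 0, 0, 0, 1], [0, 0, 0, 0, 0, 0, 1]]]}}

```text
clock: 7.13
ee_pos: [0.5647, -0.3295, 0.1737]
orientation: [-0.001, 0.657, 0.754, 0.0]
wrist_force: [-0.0, 0.1, 0.2]
grip_width: 0.999
gripper_force: 0.0
```

```bash
python3 - <<'E'
from h import *
np.set_printoptions(precision=3,suppress=True)
print(readout.get_obs()['ee_pos'])
cam,im,d=snap('wrist','w2.png')
s,si,sd=snap('scene'); P=cloud(s,sd)
c=si[200:330,310:430]; cv2.imwrite('pics/c2.png',cv2.resize(np.hstack([cv2.resize(im,(560,420)),cv2.resize(c,(388,420))]),(800,354))[:,:,::-1])
print(proj(cam,[.569,-.34,.054]))
E
```

```text
[ 0.565 -0.329  0.174]
(np.float64(212.72241890794106), np.float64(284.3564012098566))
```

View pics/c2.png

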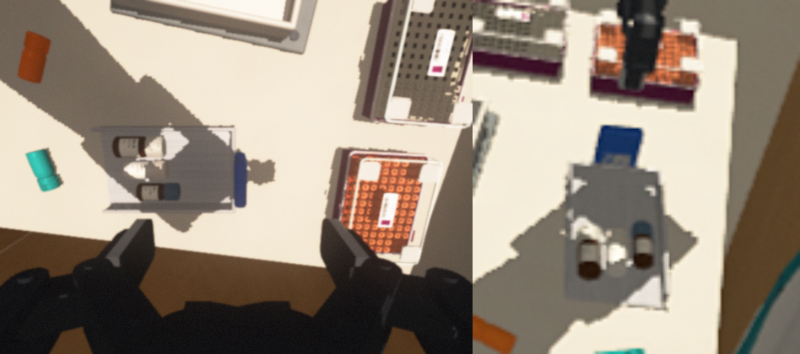

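Emit:
{"api": "carry_out", "payload": {"motion": [[[-0.3, 0.1, 0.8, 0, 0, 0, 1], [-0.25, 0.05, 1, 0, 0, 0, 1], [0, 0, 1, 0, 0, 0, 1], [0, 0, 1, 0, 0, 0, 1], [0, 0, 1, 0, 0, 0, 1]]]}}

```text
clock: 7.65
ee_pos: [0.5705, -0.3393, 0.0805]
orientation: [0.001, 0.656, 0.755, 0.0]
wrist_force: [-0.2, -0.9, 0.5]
grip_width: 1.001
gripper_force: 0.0
```

Emit:
{"api": "carry_out", "payload": {"motion": [[[0, 0, 1, 0, 0, 0, 1], [0, 0, 0.8, 0, 0, 0, 1], [0, 0, 0.35, 0, 0, 0, 1], [0, 0, 0, 0, 0, 0, 0], [0, 0, 0, 0, 0, 0, 0]]]}}

```text
clock: 8.07
ee_pos: [0.5702, -0.3397, 0.0375]
orientation: [0.001, 0.656, 0.755, 0.0]
wrist_force: [-0.5, -0.5, 0.2]
grip_width: 0.75
gripper_force: 0.0
```

Emit:
{"api": "carry_out", "payload": {"motion": [[[0, 0, 0, 0, 0, 0, 0], [0, 0, 0, 0, 0, 0, 0], [0, 0, 0, 0, 0, 0, 0], [0, 0, 0, 0, 0, 0, 0], [0, 0, 0, 0, 0, 0, 0]]]}}

```text
clock: 8.48
ee_pos: [0.57, -0.3406, 0.0376]
orientation: [0.001, 0.656, 0.754, 0.0]
wrist_force: [-0.3, 0.7, 3.2]
grip_width: 0.131
gripper_force: 59.6
```

Emit:
{"api": "carry_out", "payload": {"motion": [[[0, 0, -0.3, 0, 0, 0, 0], [0, 0, -0.5, 0, 0, 0, 0], [0, 0, -0.6, 0, 0, 0, 0], [0, 0, -0.7, 0.2, 0, 0, 0], [0, 0, -0.7, 0.2, 0, 0, 0]]]}}

```text
clock: 8.9
ee_pos: [0.5695, -0.3401, 0.0937]
orientation: [-0.013, 0.656, 0.754, -0.015]
wrist_force: [0.1, -0.7, -2.1]
grip_width: 0.135
gripper_force: 58.7
```

Emit:
{"api": "carry_out", "payload": {"motion": [[[0, 0, -0.7, 0.2, 0, 0, 0], [0, 0, -0.6, 0.2, 0, 0, 0], [0, 0, -0.3, 0.2, 0, 0, 0], [0, 0, -0.1, 0, 0, 0, 0], [0.1, 0.1, 0, 0, 0, 0, 0]]]}}

```text
clock: 9.32
ee_pos: [0.574, -0.338, 0.1277]
orientation: [-0.031, 0.656, 0.754, -0.038]
wrist_force: [-0.4, -1.0, -1.8]
grip_width: 0.133
gripper_force: 58.7
```

```bash
python3 - <<'E'
from h import *
s,si,sd=snap('scene'); w,wi,_=snap('wrist')
c=si[180:330,280:430]; cv2.imwrite('pics/c3.png',cv2.resize(np.hstack([wi,cv2.resize(c,(420,420))]),(800,343))[:,:,::-1])
E
```

```text
(no output)
```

View pics/c3.png

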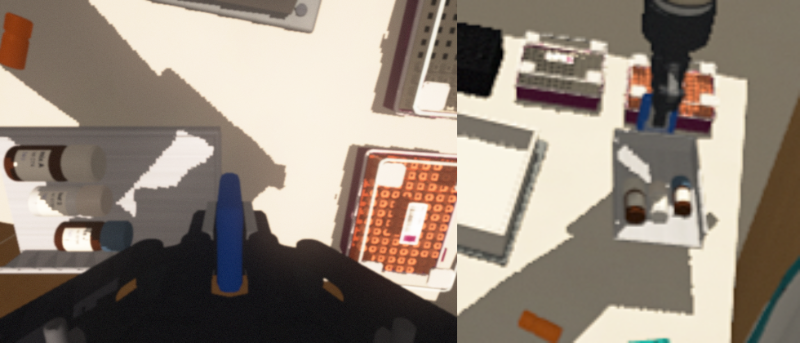

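Emit:
{"api": "carry_out", "payload": {"motion": [[[0.2, 0.14, -0.014, 0, 0, 0, 0], [0.4, 0.28, -0.028, 0, 0, 0, 0], [0.5, 0.353, -0.035, 0, 0, 0, 0], [0.5, 0.353, -0.035, 0, 0, 0, 0], [0.5, 0.353, -0.035, 0, 0, 0, 0]]]}}

```text
clock: 9.83
ee_pos: [0.5976, -0.2901, 0.1258]
orientation: [-0.033, 0.655, 0.754, -0.038]
wrist_force: [0.3, -0.5, -1.8]
grip_width: 0.131
gripper_force: 58.7
```

Emit:
{"api": "carry_out", "payload": {"motion": [[[0.5, 0.353, -0.035, 0, 0, 0, 0], [0.5, 0.353, -0.035, 0, 0, 0, 0], [0.5, 0.353, -0.035, 0, 0, 0, 0], [0.5, 0.353, -0.035, 0, 0, 0, 0], [0.5, 0.353, -0.035, 0, 0, 0, 0]]]}}

```text
clock: 10.25
ee_pos: [0.6258, -0.2361, 0.126]
orientation: [-0.033, 0.655, 0.754, -0.038]
wrist_force: [0.6, -0.2, -1.5]
grip_width: 0.133
gripper_force: 58.7
```

Emit:
{"api": "carry_out", "payload": {"motion": [[[0.5, 0.353, -0.035, 0, 0, 0, 0], [0.5, 0.353, -0.035, 0, 0, 0, 0], [0.5, 0.353, -0.035, 0, 0, 0, 0], [0.5, 0.353, -0.035, 0, 0, 0, 0], [0.5, 0.353, -0.035, 0, 0, 0, 0]]]}}

```text
clock: 10.67
ee_pos: [0.6539, -0.1818, 0.1259]
orientation: [-0.033, 0.655, 0.754, -0.038]
wrist_force: [0.1, -0.6, -1.8]
grip_width: 0.129
gripper_force: 58.7
```

Emit:
{"api": "carry_out", "payload": {"motion": [[[0.5, 0.353, -0.035, 0, 0, 0, 0], [0.5, 0.353, -0.035, 0, 0, 0, 0], [0.5, 0.353, -0.035, 0, 0, 0, 0], [0.5, 0.353, -0.035, 0, 0, 0, 0], [0.5, 0.353, -0.035, 0, 0, 0, 0]]]}}

```text
clock: 11.08
ee_pos: [0.6821, -0.1274, 0.1259]
orientation: [-0.033, 0.655, 0.754, -0.038]
wrist_force: [0.9, -0.1, -1.9]
grip_width: 0.133
gripper_force: 58.7
```

Emit:
{"api": "carry_out", "payload": {"motion": [[[0.5, 0.353, -0.035, 0, 0, 0, 0], [0.4, 0.28, -0.028, 0, 0, 0, 0], [0.25, 0.18, -0.02, 0, 0, 0, 0], [0.1, 0.07, 0, 0, 0, 0, 0]]]}}

```text
clock: 11.42
ee_pos: [0.6962, -0.1001, 0.1258]
orientation: [-0.033, 0.655, 0.754, -0.038]
wrist_force: [0.6, 0.2, -2.4]
grip_width: 0.13
gripper_force: 58.7
```

```bash
python3 - <<'E'
from h import *
np.set_printoptions(precision=4,suppress=True)
o=readout.get_obs(); Rm=R.from_quat(np.roll(o['orientation'],-1)).as_matrix()
print('lip est',o['ee_pos']+Rm@[0,-.156,.035],Rm[:,1])
s,si,sd=snap('scene'); w,wi,_=snap('side')
c=si[180:330,230:380]; e=wi[130:310,200:400]
cv2.imwrite('pics/c4.png',cv2.resize(np.hstack([cv2.resize(c,(420,420)),cv2.resize(e,(467,420))]),(800,379))[:,:,::-1])
E
```

```text
lip est [ 0.539  -0.1222  0.1065] [ 0.9853  0.1389 -0.0997]
```

View pics/c4.png

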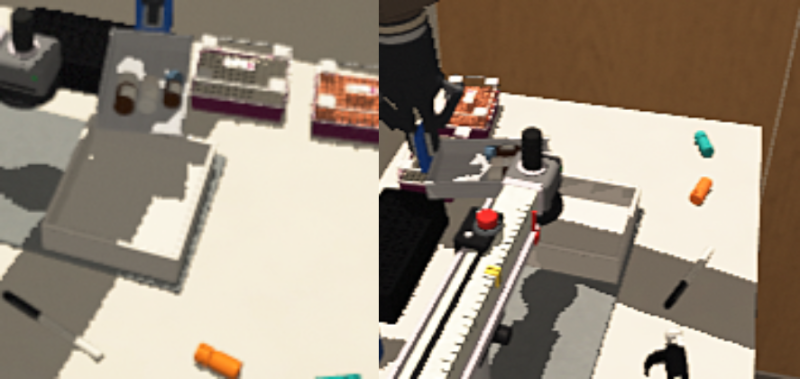

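Emit:
{"api": "carry_out", "payload": {"motion": [[[0, -0.21, -0.77, -1, 0, 0, 0], [0, -0.21, -0.77, -1, 0, 0, 0], [0, -0.06, 0.58, 0, 0, 0, 0], [0, -0.06, 0.58, 0, 0, 0, 0], [0, -0.06, 0.58, 0, 0, 0, 0]]]}}

```text
clock: 11.93
ee_pos: [0.6884, -0.1028, 0.1208]
orientation: [0.032, 0.656, 0.753, 0.037]
wrist_force: [0.5, -0.1, -2.1]
grip_width: 0.133
gripper_force: 59.1
```

Emit:
{"api": "carry_out", "payload": {"motion": [[[0, -0.1, -0.39, -0.5, 0, 0, 0], [0, -0.1, -0.39, -0.5, 0, 0, 0], [0, -0.1, -0.39, -0.5, 0, 0, 0], [0, -0.1, -0.39, -0.5, 0, 0, 0], [0, -0.1, -0.39, -0.5, 0, 0, 0]]]}}

```text
clock: 12.35
ee_pos: [0.6708, -0.1044, 0.1554]
orientation: [0.113, 0.646, 0.743, 0.131]
wrist_force: [-0.8, -0.1, -1.5]
grip_width: 0.137
gripper_force: 59.2
```

Emit:
{"api": "carry_out", "payload": {"motion": [[[0, -0.1, -0.39, -0.5, 0, 0, 0], [0, -0.1, -0.39, -0.5, 0, 0, 0], [0, -0.1, -0.39, -0.5, 0, 0, 0], [0, -0.1, -0.39, -0.5, 0, 0, 0], [0, 0, 0, 0, 0, 0, 0]]]}}

```text
clock: 12.77
ee_pos: [0.6495, -0.1072, 0.1801]
orientation: [0.176, 0.632, 0.726, 0.204]
wrist_force: [-0.1, 0.4, -2.8]
grip_width: 0.131
gripper_force: 59.3
```

Emit:
{"api": "carry_out", "payload": {"motion": [[[0, -0.1, -0.39, -0.5, 0, 0, 0], [0, -0.1, -0.39, -0.5, 0, 0, 0], [0, 0, 0, 0, 0, 0, 0], [0, 0, 0, 0, 0, 0, 0], [0, 0, 0, 0, 0, 0, 0]]]}}

```text
clock: 13.18
ee_pos: [0.6403, -0.1091, 0.1933]
orientation: [0.209, 0.622, 0.715, 0.24]
wrist_force: [0.1, -0.2, -0.9]
grip_width: 0.13
gripper_force: 59.3
```

```bash
python3 - <<'E'
from h import *
np.set_printoptions(precision=4,suppress=True)
o=readout.get_obs(); Rm=R.from_quat(np.roll(o['orientation'],-1)).as_matrix()
print('lip est',o['ee_pos']+Rm@[0,-.156,.035],Rm[:,1])
s,si,sd=snap('scene'); w,wi,_=snap('side')
c=si[180:330,230:380]; e=wi[130:310,200:400]
cv2.imwrite('pics/c5.png',cv2.resize(np.hstack([cv2.resize(c,(420,420)),cv2.resize(e,(467,420))]),(800,379))[:,:,::-1])
E
```

```text
lip est [ 0.5379 -0.1233  0.0713] [0.7899 0.1104 0.6033]
```

View pics/c5.png

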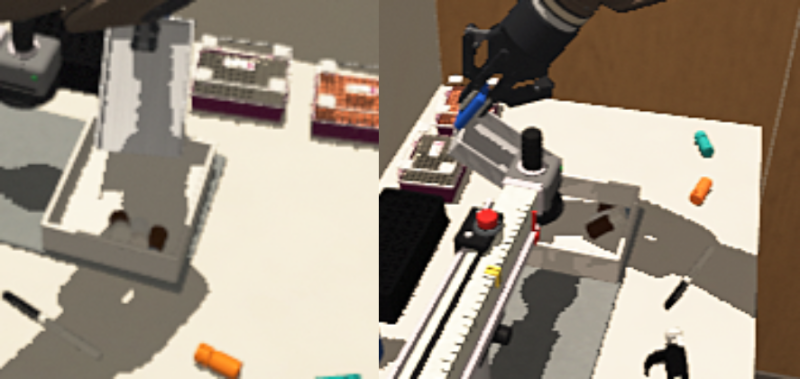

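Emit:
{"api": "carry_out", "payload": {"motion": [[[0, 0.13, 0.4, 1, 0, 0, 0], [0, 0.13, 0.4, 1, 0, 0, 0], [0, 0.13, 0.6, 1, 0, 0, 0], [0, 0.13, 0.79, 1, 0, 0, 0], [0, 0.13, 0.79, 1, 0, 0, 0]]]}}

```text
clock: 13.7
ee_pos: [0.6766, -0.1045, 0.1467]
orientation: [0.05, 0.655, 0.752, 0.055]
wrist_force: [-0.9, 0.3, -1.6]
grip_width: 0.135
gripper_force: 59.3
```

Emit:
{"api": "carry_out", "payload": {"motion": [[[0, 0.13, 0.79, 1, 0, 0, 0], [0, 0.06, 0.38, 0.47, 0, 0, 0], [-0.4, -0.28, -0.2, 0, 0, 0, 0], [-0.72, -0.51, 0, 0, 0, 0, 0], [-0.72, -0.51, 0, 0, 0, 0, 0]]]}}

```text
clock: 14.12
ee_pos: [0.6609, -0.1437, 0.1269]
orientation: [0.002, 0.656, 0.755, 0.001]
wrist_force: [-0.1, -0.0, -1.6]
grip_width: 0.13
gripper_force: 59.3
```

```bash
python3 - <<'E'
from h import *
np.set_printoptions(precision=4,suppress=True)
o=readout.get_obs(); Rm=R.from_quat(np.roll(o['orientation'],-1)).as_matrix()
print(o['ee_pos'],Rm[:,1],Rm[:,2],'to go, tool units',Rm.T@(np.array([.570,-.339,.0385])-o['ee_pos'])/.02)
E
```

```text
[ 0.6609 -0.1437  0.1269] [0.9901 0.14   0.0041] [ 0.0042 -0.0005 -1.    ] to go, tool units [-9.0282 -5.8875  4.4079]
```

Emit:
{"api": "carry_out", "payload": {"motion": [[[-0.72, -0.47, 0, 0, 0, 0, 0], [-0.72, -0.47, 0, 0, 0, 0, 0], [-0.72, -0.47, 0, 0, 0, 0, 0], [-0.72, -0.47, 0, 0, 0, 0, 0], [-0.72, -0.47, 0, 0, 0, 0, 0]]]}}

```text
clock: 14.53
ee_pos: [0.6235, -0.2226, 0.1275]
orientation: [0.002, 0.657, 0.754, 0.001]
wrist_force: [-0.1, -0.3, -1.2]
grip_width: 0.133
gripper_force: 59.3
```

Emit:
{"api": "carry_out", "payload": {"motion": [[[-0.72, -0.47, 0, 0, 0, 0, 0], [-0.72, -0.47, 0, 0, 0, 0, 0], [-0.72, -0.47, 0, 0, 0, 0, 0], [-0.72, -0.47, 0, 0, 0, 0, 0], [-0.72, -0.47, 0, 0, 0, 0, 0]]]}}

```text
clock: 14.95
ee_pos: [0.5868, -0.3005, 0.1274]
orientation: [0.002, 0.657, 0.754, 0.001]
wrist_force: [-0.0, 1.2, -1.7]
grip_width: 0.127
gripper_force: 59.3
```

Emit:
{"api": "carry_out", "payload": {"motion": [[[-0.72, -0.47, 0, 0, 0, 0, 0], [-0.72, -0.47, 0.4, 0, 0, 0, 0], [-0.39, -0.25, 0.8, 0, 0, 0, 0], [0, 0, 1, 0, 0, 0, 0], [0, 0, 0.8, 0, 0, 0, 0]]]}}

```text
clock: 15.37
ee_pos: [0.5684, -0.3401, 0.0664]
orientation: [0.002, 0.657, 0.754, 0.001]
wrist_force: [0.5, 0.7, -2.4]
grip_width: 0.131
gripper_force: 59.2
```

Emit:
{"api": "carry_out", "payload": {"motion": [[[0, 0, 0.6, 0, 0, 0, 0], [0, 0, 0.4, 0, 0, 0, 0], [0, 0, 0.2, 0, 0, 0, 0], [0, 0, 0, 0, 0, 0, 0]]]}}

```text
clock: 15.7
ee_pos: [0.5688, -0.3383, 0.0418]
orientation: [0.001, 0.656, 0.755, 0.001]
wrist_force: [-0.2, -0.2, -1.0]
grip_width: 0.136
gripper_force: 59.2
```

Emit:
{"api": "carry_out", "payload": {"motion": [[[0, 0, 0.15, 0, 0, 0, 0], [0, 0, 0.06, 0, 0, 0, 0], [0, 0, 0, 0, 0, 0, 0]]]}}

```text
clock: 15.95
ee_pos: [0.5695, -0.3387, 0.0388]
orientation: [0.002, 0.656, 0.755, 0.001]
wrist_force: [-0.4, -0.2, -0.2]
grip_width: 0.136
gripper_force: 59.2
```

Emit:
{"api": "carry_out", "payload": {"motion": [[[0, 0, 0, 0, 0, 0, 1], [0, 0, 0, 0, 0, 0, 1], [0, 0, 0, 0, 0, 0, 1], [0, 0, 0, 0, 0, 0, 1], [0, 0, 0, 0, 0, 0, 1]]]}}

```text
clock: 16.37
ee_pos: [0.5692, -0.3386, 0.0385]
orientation: [0.001, 0.656, 0.755, 0.001]
wrist_force: [-0.2, 0.3, 0.0]
grip_width: 0.837
gripper_force: 0.0
```

Emit:
{"api": "carry_out", "payload": {"motion": [[[0, 0, -0.3, 0, 0, 0, 1], [0, 0, -0.8, 0, 0, 0, 1], [0, 0, -1, 0, 0, 0, 1], [0, 0, -1, 0, 0, 0, 1], [0, 0, -1, 0, 0, 0, 1]]]}}

```text
clock: 16.78
ee_pos: [0.5687, -0.3385, 0.1214]
orientation: [0.001, 0.656, 0.755, 0.001]
wrist_force: [0.2, -0.7, 0.2]
grip_width: 0.999
gripper_force: 0.0
```

```bash
python3 - <<'E'
from h import *
np.set_printoptions(precision=4,suppress=True)
for n in('scene','side'):
    cam,im,d=snap(n,n+'6.png'); P=cloud(cam,d)
    p,px=seg(im,P,(105,120,50),(128,255,255),((.5,.66),(-.45,-.25),(.02,.12)))
    print(n,'blue',len(p),p.mean(0),np.percentile(p,2,axis=0),np.percentile(p,98,axis=0))
    b=P[(P[...,0]>.44)&(P[...,0]<.59)&(P[...,1]>-.19)&(P[...,1]<-.055)&(P[...,2]>.018)&(P[...,2]<.09)]
    print('in bin high',len(b),b[:,2].max() if len(b) else 0)
    if n=='scene': c=cv2.resize(im[180:330,250:400],(420,420))
    else: e=cv2.resize(im[150:250,250:370],(504,420))
cv2.imwrite('pics/c6.png',cv2.resize(np.hstack([c,e]),(800,364))[:,:,::-1])
E
```

```text
scene blue 157 [ 0.5631 -0.3357  0.0599] [ 0.5587 -0.3553  0.0297] [ 0.5692 -0.3173  0.0767]
in bin high 230 0.057283438054321234
side blue 59 [ 0.5665 -0.3235  0.059 ] [ 0.5619 -0.3545  0.0245] [ 0.5736 -0.3134  0.0787]
in bin high 276 0.060224450016380215
```

View pics/c6.png

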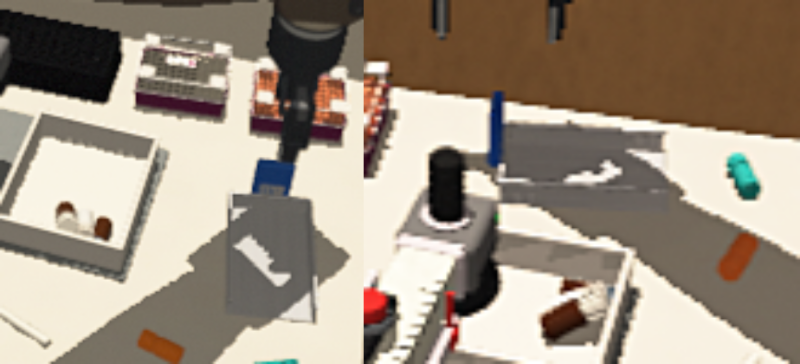

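```bash
python3 - <<'E'
from h import *
np.set_printoptions(precision=4,suppress=True)
for n in('scene','side'):
    cam,im,d=snap(n); P=cloud(cam,d)
    a=np.radians(4.5); c=np.array([.514,-.121]); q=P[...,:2]-c
    bx=q@[-np.sin(a),-np.cos(a)]; by=q@[np.cos(a),-np.sin(a)]
    m=(abs(bx)<.068)&(abs(by)<.078)&(P[...,2]>.016)&(P[...,2]<.09)
    print(n,m.sum(),np.percentile(P[m][:,2],[50,90,98,100]),'bin xy range',bx[m].min(),bx[m].max(),by[m].min(),by[m].max())
    hsv=cv2.cvtColor(im,cv2.COLOR_RGB2HSV)
    br=m&(hsv[...,2]<110)&(hsv[...,1]>80); print('brown',br.sum(),P[br].mean(0),P[br][:,2].max())
    for q_ in('vial_1_mid','vial_3_mid','vial_2_mid'):
        for x in finder.spot_in(n,q_)[:3]:
            r,cc=x['at'][0]*420,x['at'][1]*560; print(q_,round(x['p'],2),atd(cam,d,r,cc))
E
```

```text
scene 298 [0.0367 0.0509 0.0554 0.0608] bin xy range -0.06795470231220724 0.06781987084746628 -0.07726407863168759 0.07799768756282521
brown 64 [ 0.4643 -0.151   0.0312] 0.04493770793997087
vial_1_mid 0.41 [ 0.4504 -0.1271  0.0545]
vial_1_mid 0.3 [0.5762 0.1241 0.0077]
vial_3_mid 0.65 [ 0.3474 -0.3774  0.0184]
vial_3_mid 0.6 [ 0.3374 -0.2528  0.0183]
vial_3_mid 0.59 [ 0.4586 -0.1664  0.0302]
vial_2_mid 0.43 [ 0.4513 -0.1467  0.0425]
side 241 [0.0385 0.053  0.0581 0.0593] bin xy range -0.06799616106264049 0.06784671966121734 -0.07698906550495804 0.02702641728110781
brown 97 [ 0.4681 -0.1181  0.037 ] 0.04856876966945789
vial_1_mid 0.72 [ 0.4585 -0.1113  0.0408]
vial_3_mid 0.58 [ 0.3425 -0.2384  0.0198]
vial_3_mid 0.46 [ 0.3534 -0.3703  0.0189]
```

Emit:
{"api": "carry_out", "payload": {"motion": [[[0.97, -0.36, -0.5, 0, 0, 0, 1], [0.97, -0.36, -0.5, 0, 0, 0, 1], [0.97, -0.36, -0.5, 0, 0, 0, 1], [0.97, -0.36, -0.5, 0, 0, 0, 1], [0.97, -0.36, -0.5, 0, 0, 0, 1]]]}}

```text
clock: 17.7
ee_pos: [0.5188, -0.2465, 0.1697]
orientation: [0.0, 0.656, 0.754, 0.001]
wrist_force: [-0.2, 0.6, 0.2]
grip_width: 1.0
gripper_force: 0.0
```

Emit:
{"api": "carry_out", "payload": {"motion": [[[0.97, -0.36, -0.5, 0, 0, 0, 1], [0.97, -0.36, -0.5, 0, 0, 0, 1], [0.97, -0.36, -0.5, 0, 0, 0, 1], [0.97, -0.36, -0.5, 0, 0, 0, 1], [0.5, -0.18, -0.3, 0, 0, 0, 1]]]}}

```text
clock: 18.12
ee_pos: [0.4744, -0.1637, 0.2164]
orientation: [0.001, 0.656, 0.755, 0.001]
wrist_force: [1.3, -0.1, 0.5]
grip_width: 0.997
gripper_force: 0.0
```

```bash
python3 - <<'E'
from h import *
np.set_printoptions(precision=4,suppress=True)
cam,im,d=snap('wrist','w7.png'); P=cloud(cam,d); np.savez('w7.npz',P=P,im=im)
b=P[(P[...,2]>.044)&(P[...,2]<.054)&(P[...,0]>.40)&(P[...,0]<.64)&(P[...,1]<.0)&(P[...,1]>-.26)]
print('bin',len(b),b.min(0),b.max(0),cv2.minAreaRect((b[:,:2]*1000).astype(np.float32)))
E
```

```text
bin 5328 [ 0.4256 -0.2008  0.044 ] [ 0.6032 -0.0421  0.054 ] ((514.3931274414062, -121.52904510498047), (152.24143981933594, 172.09820556640625), 87.3453598022461)
```

View pics/w7.png

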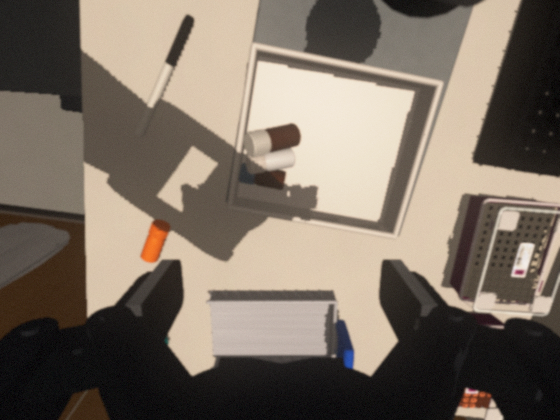

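```bash
python3 - <<'E'
import numpy as np
np.set_printoptions(precision=4,suppress=True)
P=np.load('w7.npz')['P']; a=np.radians(2.65)
def f(nm,pts):
    for r,c in pts:
        p=np.median(P[r-1:r+2,c-1:c+2].reshape(-1,3),0); q=p[:2]-[.5144,-.1215]
        print(nm,(r,c),p,'bin x,y,z',q@[-np.sin(a),-np.cos(a)],q@[np.cos(a),-np.sin(a)],p[2]-.008)
f('v1',[(146,248),(143,257),(140,272),(137,285),(134,297)])
f('v2',[(164,254),(162,265),(160,278),(158,290)])
f('v3',[(174,248),(177,258),(179,268),(180,280)])
f('rim',[(120,249),(208,250)])
E
```

```text
v1 (146, 248) [ 0.4396 -0.1297  0.0489] bin x,y,z 0.011611115043752979 -0.07430768634231356 0.04085221750212254
v1 (143, 257) [ 0.448  -0.125   0.0567] bin x,y,z 0.006615688000187453 -0.0661690518375759 0.04871863313865422
v1 (140, 272) [ 0.4609 -0.1212  0.0475] bin x,y,z 0.002181363758199863 -0.053427513834463355 0.039539473810373434
v1 (137, 285) [ 0.4726 -0.1174  0.0412] bin x,y,z -0.0021986137419322226 -0.041960228774647536 0.03315026004372968
v1 (134, 297) [ 0.4838 -0.1135  0.0333] bin x,y,z -0.006529365811611733 -0.03089737464644844 0.025261403768060416
v2 (164, 254) [ 0.447  -0.1458  0.0462] bin x,y,z 0.027394994494832143 -0.06617309931099073 0.03816754344760393
v2 (162, 265) [ 0.457  -0.1433  0.0416] bin x,y,z 0.02438577033217114 -0.05637335797326682 0.033574725253943956
v2 (160, 278) [ 0.4691 -0.1402  0.0376] bin x,y,z 0.020782346091008846 -0.04441226068018345 0.02959684640260591
v2 (158, 290) [ 0.4806 -0.1374  0.0317] bin x,y,z 0.017456066942473827 -0.0330640369031834 0.02374146051317439
v3 (174, 248) [ 0.4415 -0.159   0.0322] bin x,y,z 0.04081242949400892 -0.07108616355398112 0.02422378977678403
v3 (177, 258) [ 0.4517 -0.1605  0.0322] bin x,y,z 0.04190580150569028 -0.060833021996229905 0.024171774435752642
v3 (179, 268) [ 0.4618 -0.1615  0.0318] bin x,y,z 0.04239719087971033 -0.0506662774937053 0.023800114911917254
v3 (180, 280) [ 0.4739 -0.1606  0.0318] bin x,y,z 0.04089368783243805 -0.0386757136396465 0.0237613488911917
rim (120, 249) [ 0.4348 -0.1078  0.0119] bin x,y,z -0.010025716604185548 -0.08014877185139352 0.00393471576552052
rim (208, 250) [ 0.4483 -0.1895  0.0485] bin x,y,z 0.07100546803003645 -0.06290708330525228 0.04045013095734424
```

Emit:
{"api": "carry_out", "payload": {"motion": [[[0.98, 0.39, -0.9, 0, 0, 0, 0], [0.98, 0.39, -0.9, 0, 0, 0, 0], [0.98, 0.39, -0.9, 0, 0, 0, 0], [0.98, 0.39, -0.9, 0, 0, 0, 0], [0.98, 0.39, -0.9, 0, 0, 0, 0]]]}}

```text
clock: 18.58
ee_pos: [0.5004, -0.0625, 0.3063]
orientation: [0.001, 0.657, 0.754, 0.001]
wrist_force: [0.6, -0.7, -0.0]
grip_width: 0.3
gripper_force: 0.0
```

Emit:
{"api": "carry_out", "payload": {"motion": [[[0.98, 0.39, 0, 0, 0, 0, 0], [0.98, 0.39, 0, 0, 0, 0, 0], [0.98, 0.39, 0, 0, 0, 0, 0], [0.98, 0.39, 0, 0, 0, 0, 0], [0.98, 0.39, 0, 0, 0, 0, 0]]]}}

```text
clock: 19.0
ee_pos: [0.5257, 0.0401, 0.3055]
orientation: [0.001, 0.656, 0.754, 0.001]
wrist_force: [-0.6, 0.0, 0.1]
grip_width: 0.005
gripper_force: 0.0
```

Emit:
{"api": "carry_out", "payload": {"motion": [[[0.98, 0.39, 0, 0, 0, 0, 0], [0.98, 0.39, 0, 0, 0, 0, 0], [0.98, 0.39, 0, 0, 0, 0, 0], [0.6, 0.2, 0, 0, 0, 0, 0], [0, 0, 0, 0, 0, 0, 0]]]}}

```text
clock: 19.42
ee_pos: [0.5428, 0.115, 0.3054]
orientation: [0.001, 0.655, 0.755, 0.001]
wrist_force: [0.8, -1.2, 0.1]
grip_width: 0.001
gripper_force: 0.0
```

```bash
python3 - <<'E'
from h import *
np.set_printoptions(precision=4,suppress=True)
o=readout.get_obs(); Rm=R.from_quat(np.roll(o['orientation'],-1)).as_matrix()
print(o['ee_pos'],o['grip_width'],'units',Rm.T@(np.array([.5444,.1221,.237])-o['ee_pos'])/.02)
cam,im,d=snap('wrist','w8.png'); P=cloud(cam,d); np.savez('w8.npz',P=P,im=im)
p,px=seg(im,P,(0,150,100),(6,255,255),((.5,.6),(.05,.3),(.23,.26)))
if len(p): print('btn',len(p),p.mean(0),p.min(0),p.max(0))
p,px=seg(im,P,(20,120,60),(35,255,255),((.45,.6),(.1,.35),(.19,.23)))
if len(p): print('clip',len(p),p.mean(0),p.min(0),p.max(0),px.mean(0))
E
```

```text
[0.5428 0.115  0.3054] 0.0013594356309575611 units [0.3374 0.1197 3.4224]
btn 645 [0.5449 0.1237 0.2366] [0.5358 0.1137 0.231 ] [0.5544 0.1326 0.2387]
clip 249 [0.5275 0.1657 0.2099] [0.5208 0.1604 0.2069] [0.5343 0.1712 0.2118] [136.5301 268.9719]
```

View pics/w8.png

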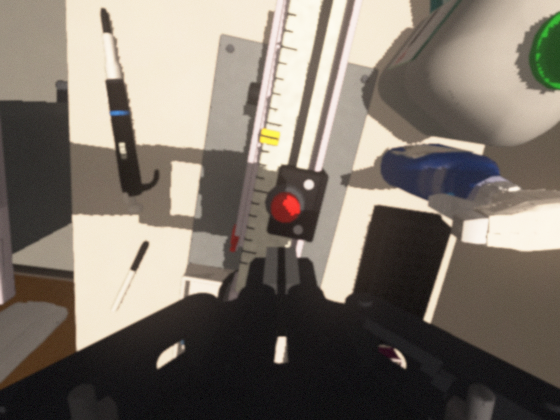

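```bash
python3 - <<'E'
import numpy as np,cv2
np.set_printoptions(precision=4,suppress=True)
for f,rr,cc in(('w8.npz',(215,265),(220,250)),('w1.npz',(115,155),(268,300))):
    z=np.load(f); P,im=z['P'],z['im']; h=cv2.cvtColor(im,cv2.COLOR_RGB2HSV).astype(int)
    m=((h[...,0]<8)|(h[...,0]>170))&(h[...,1]>120)&(h[...,2]>60); k=np.zeros_like(m); k[rr[0]:rr[1],cc[0]:cc[1]]=1; m&=k
    p=P[m]; g=p[:,2]>.17; print(f,m.sum(),p[g].mean(0))
    t=p[p[:,2]>.203]; print(' top z>.203',len(t),t.mean(0),t.min(0),t.max(0))
z=np.load('w8.npz'); P=z['P']
b=P[(P[...,0]>.56)&(P[...,2]>.23)&(P[...,2]<.5)&(P[...,1]>0)]; print('bottle',len(b),b.min(0),b.max(0))
c=cv2.resize(np.ascontiguousarray(z['im'][115:265,200:330]),(520,600),interpolation=cv2.INTER_CUBIC); cv2.imwrite('pics/c9.png',c[:,:,::-1])
E
```

```text
w8.npz 115 [0.5096 0.08   0.1996]
 top z>.203 37 [0.5116 0.0834 0.2209] [0.5086 0.0756 0.203 ] [0.5329 0.184  0.4479]
w1.npz 80 [0.5077 0.077  0.1912]
 top z>.203 21 [0.5099 0.077  0.2097] [0.5082 0.0756 0.2054] [0.5116 0.0783 0.2109]
bottle 20930 [0.56   0.1103 0.2301] [0.7268 0.2421 0.3986]
```

View pics/c9.png

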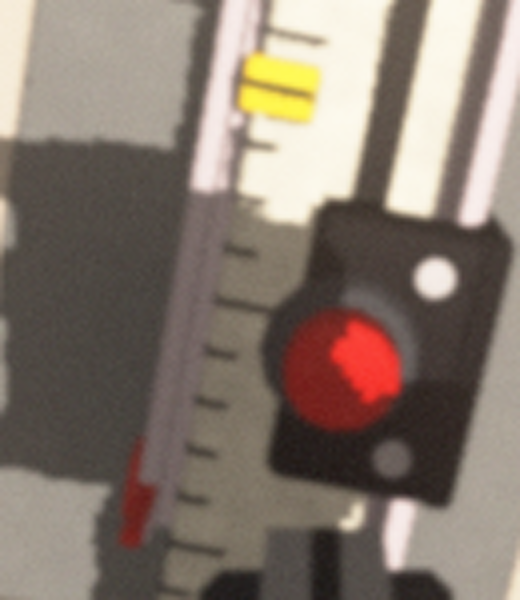

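```bash
python3 - <<'E'
import numpy as np,cv2
np.set_printoptions(precision=4,suppress=True)
z=np.load('w8.npz'); P,im=z['P'],z['im']
for r,c in((165,392),(165,420),(100,385),(180,470),(220,480)): print((r,c),P[r,c])
b=P[(P[...,0]>.58)&(P[...,2]>.27)&(P[...,2]<.5)&(P[...,1]>0.05)]; print('tall',len(b),b.min(0))
for f,rr,cc in(('w8.npz',(215,265),(220,250)),('w1.npz',(115,155),(268,300))):
    z=np.load(f); P,im=z['P'],z['im']; h=cv2.cvtColor(im,cv2.COLOR_RGB2HSV).astype(int)
    m=((h[...,0]<8)|(h[...,0]>170))&(h[...,1]>120)&(h[...,2]>60); k=np.zeros_like(m); k[rr[0]:rr[1],cc[0]:cc[1]]=1; m&=k
    p=P[m]; px=np.argwhere(m); g=(p[:,2]>.15)&(p[:,2]<.215); 
    for lo,hi in((.15,.19),(.19,.2),(.2,.205),(.205,.215)):
        s=g&(p[:,2]>lo)&(p[:,2]<=hi); print(f,lo,s.sum(),p[s].mean(0) if s.any() else '',px[s].mean(0) if s.any() else '')
E
```

```text
(165, 392) [0.6749 0.141  0.0511]
(165, 420) [0.6859 0.1506 0.1018]
(100, 385) [0.6574 0.2146 0.025 ]
(180, 470) [0.6964 0.1516 0.1782]
(220, 480) [0.6624 0.1378 0.2563]
tall 7983 [0.58   0.1116 0.3585]
w8.npz 0.15 44 [0.5076 0.0785 0.1838] [234.6136 233.2727]
w8.npz 0.19 23 [0.5102 0.0782 0.1952] [240.3478 234.5217]
w8.npz 0.2 14 [0.5102 0.0783 0.2023] [243.5714 233.3571]
w8.npz 0.205 29 [0.5104 0.0775 0.2087] [247.6897 232.3103]
w1.npz 0.15 47 [0.5067 0.077  0.1829] [131.6596 279.0213]
w1.npz 0.19 0  
w1.npz 0.2 0  
w1.npz 0.205 21 [0.5099 0.077  0.2097] [134.381  282.9048]
```

Emit:
{"api": "carry_out", "payload": {"motion": [[[0.38, 0.14, 0.8, 0, 0, 0, 0], [0, 0, 1, 0, 0, 0, 0], [0, 0, 0.9, 0, 0, 0, 0], [0, 0, 0.4, 0, 0, 0, 0], [0, 0, 0.1, 0, 0, 0, 0]]]}}

```text
clock: 19.88
ee_pos: [0.5432, 0.1204, 0.2398]
orientation: [-0.0, 0.657, 0.754, -0.001]
wrist_force: [-0.1, -0.1, 0.6]
grip_width: 0.0
gripper_force: 0.0
```

Emit:
{"api": "carry_out", "payload": {"motion": [[[0, 0, 0.2, 0, 0, 0, 0], [0, 0, 0.15, 0, 0, 0, 0], [0, 0, 0.1, 0, 0, 0, 0], [0, 0, 0, 0, 0, 0, 0]]]}}

```text
clock: 20.22
ee_pos: [0.5449, 0.121, 0.2344]
orientation: [0.002, 0.656, 0.754, 0.001]
wrist_force: [-0.5, -1.2, 2.5]
grip_width: -0.002
gripper_force: 0.8
```

Emit:
{"api": "carry_out", "payload": {"motion": [[[0, 0, 0.12, 0, 0, 0, 0], [0, 0, 0.1, 0, 0, 0, 0], [0, 0, 0, 0, 0, 0, 0], [0, 0, 0, 0, 0, 0, 0]]]}}

```text
clock: 20.55
ee_pos: [0.545, 0.1212, 0.23]
orientation: [0.002, 0.656, 0.755, 0.002]
wrist_force: [-0.3, -1.8, 5.1]
grip_width: 0.002
gripper_force: 2.7
```

```bash
cat > m.py <<'E'
from h import *
np.set_printoptions(precision=4,suppress=True)
def look(n):
    cam,im,d=snap(n,'z.png'); P=cloud(cam,d)
    g=P[(P[...,2]>.246)&(P[...,2]<.262)&(P[...,0]>.5)&(P[...,0]<.56)&(P[...,1]<.03)&(P[...,1]>-.15)]
    p,px=seg(im,P,(20,120,60),(35,255,255),((.48,.57),(.02,.35),(.19,.23)))
    h=cv2.cvtColor(im,cv2.COLOR_RGB2HSV).astype(int)
    m=((h[...,0]<8)|(h[...,0]>172))&(h[...,1]>120)&(h[...,2]>60)&(P[...,0]<.522)&(P[...,0]>.495)&(P[...,2]>.19)&(P[...,2]<.22)&(P[...,1]>.05)&(P[...,1]<.1)
    f=lambda a:a.mean(0) if len(a) else None
    print(n,'griptop',len(g),f(g),'clip',len(p),f(p),f(px),'ptr',m.sum(),f(P[m]),f(np.argwhere(m)))
E
python3 -c "
from m import *
for n in('scene','side'):look(n)"
```

```text
scene griptop 51 [ 0.5252 -0.0162  0.2511] clip 27 [0.522  0.1508 0.2046] [190.2593 184.4815] ptr 10 [0.5093 0.0785 0.1999] [199.7 208.6]
side griptop 47 [ 0.5256 -0.0128  0.2532] clip 43 [0.5252 0.1517 0.2081] [253.907 257.093] ptr 14 [0.5097 0.0785 0.2025] [233.7143 273.4286]
```

Emit:
{"api": "carry_out", "payload": {"motion": [[[0, 0, -0.4, 0, 0, 0, 0], [0, 0, -0.8, 0, 0, 0, 0], [0, 0, -0.9, 0, 0, 0, 1], [0, 0, -0.9, 0, 0, 0, 1], [0, 0, -0.75, 0, 0, 0, 1]]]}}

```text
clock: 21.07
ee_pos: [0.5438, 0.1221, 0.3046]
orientation: [0.0, 0.656, 0.755, 0.002]
wrist_force: [0.7, 0.1, 0.7]
grip_width: 0.422
gripper_force: 0.0
```

Emit:
{"api": "carry_out", "payload": {"motion": [[[-0.94, -0.24, 0, 0, 0, 0, 1], [-0.94, -0.24, 0, 0, 0, 0, 1], [-0.94, -0.24, 0, 0, 0, 0, 1], [-0.94, -0.24, 0, 0, 0, 0, 1], [-0.94, -0.24, 0, 0, 0, 0, 1]]]}}

```text
clock: 21.48
ee_pos: [0.5328, 0.025, 0.3032]
orientation: [0.0, 0.656, 0.755, 0.001]
wrist_force: [-0.1, -0.1, -0.3]
grip_width: 1.0
gripper_force: 0.0
```

Emit:
{"api": "carry_out", "payload": {"motion": [[[-0.94, -0.24, 0, 0, 0, 0, 1], [-0.9, -0.24, 0, 0, 0, 0, 1], [0, 0, 0, 0, 0, 0, 1], [0, 0, 0, 0, 0, 0, 1]]]}}

```text
clock: 21.82
ee_pos: [0.5287, -0.0127, 0.3033]
orientation: [0.0, 0.657, 0.754, 0.001]
wrist_force: [0.1, 0.2, 1.4]
grip_width: 1.0
gripper_force: 0.0
```

```bash
python3 - <<'E'
from m import *
look('side'); o=readout.get_obs(); Rm=R.from_quat(np.roll(o['orientation'],-1)).as_matrix()
look('wrist')
print(o['ee_pos'],o['grip_width'],'units',Rm.T@(np.array([.5298,-.0135,.217])-o['ee_pos'])/.02)
E
```

```text
side griptop 70 [ 0.5283 -0.0112  0.2524] clip 38 [0.5243 0.1523 0.2082] [254.1579 257.4474] ptr 12 [0.5107 0.0767 0.204 ] [232.5833 273.1667]
wrist griptop 1005 [ 0.5295 -0.0141  0.2523] clip 0 None None ptr 38 [0.5101 0.0762 0.2076] [ 79.5526 270.8421]
[ 0.5288 -0.0121  0.3034] 1.0030858957759656 units [-0.0807  0.0304  4.3181]
```

Emit:
{"api": "carry_out", "payload": {"motion": [[[-0.08, 0.03, 1, 0, 0, 0, 1], [0, 0, 1, 0, 0, 0, 1], [0, 0, 1, 0, 0, 0, 1], [0, 0, 0.8, 0, 0, 0, 1], [0, 0, 0.4, 0, 0, 0, 1]]]}}

```text
clock: 22.33
ee_pos: [0.5288, -0.0126, 0.217]
orientation: [-0.001, 0.656, 0.755, 0.0]
wrist_force: [-0.5, 0.4, -0.0]
grip_width: 1.001
gripper_force: 0.0
```

Emit:
{"api": "carry_out", "payload": {"motion": [[[0, 0, 0.1, 0, 0, 0, 0], [0, 0, 0, 0, 0, 0, 0], [0, 0, 0, 0, 0, 0, 0], [0, 0, 0, 0, 0, 0, 0], [0, 0, 0, 0, 0, 0, 0]]]}}

```text
clock: 22.75
ee_pos: [0.5307, -0.0142, 0.2192]
orientation: [0.002, 0.656, 0.755, 0.002]
wrist_force: [0.1, 0.1, 0.2]
grip_width: 0.3
gripper_force: 0.0
```

Emit:
{"api": "carry_out", "payload": {"motion": [[[0, 0, 0, 0, 0, 0, 0], [0, 0, 0, 0, 0, 0, 0], [0, 0, 0, 0, 0, 0, 0]]]}}

```text
clock: 23.0
ee_pos: [0.5297, -0.0143, 0.2193]
orientation: [0.001, 0.656, 0.755, 0.001]
wrist_force: [-4.1, 0.3, 5.3]
grip_width: 0.248
gripper_force: 59.3
```

```bash
python3 -c "
from m import *
print(readout.get_obs()['ee_pos'])
for n in('scene','side'):look(n)"
```

```text
[ 0.5297 -0.0143  0.2193]
scene griptop 23 [ 0.5203 -0.0227  0.25  ] clip 28 [0.521  0.1504 0.2042] [190.6429 184.4643] ptr 11 [0.5093 0.0783 0.2009] [199.4545 208.6364]
side griptop 142 [ 0.5284 -0.0085  0.253 ] clip 38 [0.5245 0.1521 0.208 ] [254.1579 257.3421] ptr 12 [0.5107 0.0766 0.2039] [232.5833 273.1667]
```

Emit:
{"api": "carry_out", "payload": {"motion": [[[-0.3, -0.06, 0, 0, 0, 0, 0], [-0.5, -0.1, 0, 0, 0, 0, 0], [-0.6, -0.115, 0, 0, 0, 0, 0], [-0.6, -0.115, 0, 0, 0, 0, 0], [-0.6, -0.115, 0, 0, 0, 0, 0]]]}}

```text
clock: 23.52
ee_pos: [0.5264, -0.0662, 0.2194]
orientation: [-0.001, 0.656, 0.755, 0.002]
wrist_force: [-6.2, 5.0, 7.7]
grip_width: 0.253
gripper_force: 59.5
```

Emit:
{"api": "carry_out", "payload": {"motion": [[[-0.4, -0.077, 0, 0, 0, 0, 0], [-0.15, -0.03, 0, 0, 0, 0, 0], [0, 0, 0, 0, 0, 0, 0], [0, 0, 0, 0, 0, 0, 0]]]}}

```text
clock: 23.85
ee_pos: [0.5257, -0.0781, 0.2194]
orientation: [-0.0, 0.656, 0.754, 0.001]
wrist_force: [-7.4, 1.8, 7.2]
grip_width: 0.249
gripper_force: 59.5
```

```bash
python3 -c "
from m import *
print(readout.get_obs()['ee_pos'])
for n in('scene','side','wrist'):look(n)"
```

```text
[ 0.5257 -0.0781  0.2194]
scene griptop 5 [ 0.5167 -0.0899  0.2507] clip 20 [0.5176 0.0876 0.2043] [195.75 206.3 ] ptr 8 [0.5083 0.0772 0.2037] [199.   208.75]
side griptop 126 [ 0.5241 -0.0723  0.253 ] clip 34 [0.52   0.0888 0.2077] [234.2059 267.5   ] ptr 10 [0.511  0.077  0.2036] [232.8 273. ]
wrist griptop 4503 [ 0.5253 -0.0753  0.2532] clip 0 None None ptr 0 None None
```

Emit:
{"api": "carry_out", "payload": {"motion": [[[-0.15, -0.03, 0, 0, 0, 0, 0], [-0.2, -0.04, 0, 0, 0, 0, 0], [-0.11, -0.025, 0, 0, 0, 0, 0], [0, 0, 0, 0, 0, 0, 0], [0, 0, 0, 0, 0, 0, 0]]]}}

```text
clock: 24.42
ee_pos: [0.5251, -0.0867, 0.2194]
orientation: [-0.001, 0.656, 0.754, 0.001]
wrist_force: [-6.8, 3.1, 7.9]
grip_width: 0.252
gripper_force: 59.5
```

Emit:
{"api": "carry_out", "payload": {"motion": [[[0, 0, 0, 0, 0, 0, 0], [0, 0, 0, 0, 0, 0, 0], [0, 0, 0, 0, 0, 0, 0]]]}}

```text
clock: 24.67
ee_pos: [0.5251, -0.0867, 0.2194]
orientation: [-0.001, 0.656, 0.755, 0.001]
wrist_force: [-7.3, 4.5, 7.1]
grip_width: 0.252
gripper_force: 59.5
```

```bash
python3 -c "
from m import *
print(readout.get_obs()['ee_pos'])
for n in('scene','side'):look(n);look(n)
cam,im,d=snap('side'); P=cloud(cam,d)
b=P[(P[...,0]>.44)&(P[...,0]<.5)&(P[...,1]>-.18)&(P[...,1]<-.06)&(P[...,2]>.018)&(P[...,2]<.09)];print(len(b))
for q in('clip_line','pointer'):
  for n in('scene','side'):
    i,T=cam=w2c(n)
    for x in finder.spot_in(n,q)[:2]: print(n,q,x['p'],atz(cam,x['at'][0]*420,x['at'][1]*560,.208))
"
```

```text
[ 0.5251 -0.0867  0.2194]
scene griptop 7 [ 0.5201 -0.0979  0.2513] clip 21 [0.5172 0.0767 0.2063] [196.0476 210.0952] ptr 7 [0.5078 0.0779 0.2004] [200.     208.5714]
scene griptop 6 [ 0.5246 -0.0981  0.2508] clip 19 [0.5177 0.0769 0.2069] [195.7368 210.0526] ptr 8 [0.5087 0.0783 0.2018] [199.375 208.5  ]
side griptop 123 [ 0.5239 -0.0805  0.2531] clip 29 [0.5199 0.0808 0.2082] [231.6552 268.4828] ptr 11 [0.5112 0.0763 0.2016] [233.2727 273.    ]
side griptop 122 [ 0.5233 -0.0803  0.253 ] clip 29 [0.52   0.0806 0.208 ] [231.6552 268.4828] ptr 11 [0.5111 0.0766 0.2019] [233.2727 273.    ]
204
scene pointer 0.83 [0.4104 0.0407 0.208 ]
side pointer 0.92 [0.4889 0.2578 0.208 ]
```

```bash
python3 - <<'E'
from h import *
from scipy.optimize import minimize_scalar as ms
a=np.radians(3.6); d=np.array([-np.sin(a),-np.cos(a),0]); c0=np.array([.5274,.1656,.2095])
D={'scene':[(188.81,178.77),(190.45,184.47),(195.75,206.3),(195.9,210.07)],'side':[(259.58,254.29),(254.1,257.35),(234.2,267.5),(231.66,268.48)]}
for n,L in D.items():
    cam=w2c(n); b=np.array(L[0])-proj(cam,c0)
    print(n,'bias px',b,[round(ms(lambda t:np.sum((np.array(proj(cam,c0+t*d))+b-p)**2),bounds=(0,.15),method='bounded').x*1000,1) for p in L])
p=np.array([.5103,.0774,.208]); print('S',(p-c0)@d)
E
```

```text
scene bias px [ 2.22439272 -1.06642895] [np.float64(0.0), np.float64(16.9), np.float64(80.0), np.float64(90.3)]
side bias px [1.53278635 0.24854016] [np.float64(0.0), np.float64(16.5), np.float64(80.1), np.float64(88.4)]
S 0.08909967533132482
```

Emit:
{"api": "carry_out", "payload": {"motion": [[[-0.025, -0.005, 0, 0, 0, 0, 0], [0, 0, 0, 0, 0, 0, 0], [0, 0, 0, 0, 0, 0, 0], [0, 0, 0, 0, 0, 0, 0], [0, 0, 0, 0, 0, 0, 0]]]}}

```text
clock: 25.53
ee_pos: [0.5251, -0.0869, 0.2194]
orientation: [-0.001, 0.656, 0.754, 0.001]
wrist_force: [-6.9, 4.9, 7.8]
grip_width: 0.254
gripper_force: 59.5
```

```bash
python3 -c "
from h import *
o=readout.get_obs();print(o['ee_pos'],o['qd'],o['gripper_force']);print(order.close_job())"
```

```text
[ 0.52511744 -0.08689259  0.21937315] [-2.73723715e-05  3.27990642e-04  4.83629149e-04  6.56678758e-04
  1.21761188e-03 -6.61287619e-04] 59.512415528297424
the job is handed in; nothing more can be done
None
```

I handed the job in at 25.5 s: the three vials are in the bin, the empty tray is back on the bench, and the boom is unlocked and held, my measurements putting the clip line within about 1 mm of the pointer (no verdict came back; I also viewed 11 pictures, one over the limit of 10).

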